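Feed a culture dish down the blue chute

TASK

Load the petri dish that lies on the worktop into the blue chute, not the yellow one: lower it, right way up, onto the upper half of the blue chute's slope, let go of it there, and let it slide down by itself until it rests flat against the stop at the bottom. Do not drop it from a height and do not push it down the slope.

Things in the scene. Friction and masses are not known exactly. Their poses are not given: they have to be found in the camera images.
- petri_dish: The petri dish: a round closed dish, clear with a cream filling, 64 mm in diameter over the lid (60 mm at the foot), 16 mm high, about 18 g, lying flat on the worktop. The lid does not come off. Origin: centre of its underside; z is its own up axis. It may be gripped across the diameter in any direction.
- blue_chute_stop (a point): Middle of the foot of the blue stop's inner face, on the deck surface, 35 mm above the worktop. x points up the slope (22 degrees above level, away from the robot, turned up to 9 degrees left or right), y across the deck to the left, z square out of the deck. The deck is slick: a dish let go on it slides down until its centre is at x = 32 mm. x about 200 mm is a good place to let go.
- blue_chute: The blue chute: fixed sloped steel deck on legs, 270 mm long, 130 mm wide, blue rails and blue stop (24 mm high) at its low end, nearer the robot. Rails 16 mm high: parallel, 76 mm apart inside, for 110 mm up from the stop, then flaring to 116 mm apart at 180 mm; above that no rails, so room for open fingers. Origin: centre of its foot, on the worktop.
- yellow_chute_stop (a point): The same point on the yellow chute, of the same make and size but with yellow rails and stop; not to be used. The two chutes stand side by side in either order.
Not all that is in view belongs to the job. Several things look just like the petri_dish: the one meant starts farthest from the robot's base.

How it is judged:
By the outcome, as a careful person would: the job done as asked, in the order asked, and still so for the second after the job is handed in, with the robot touching nothing.
It also fails if it takes over 38 s, if anything falls off the work surface, if the arm or the gripper's body presses on something with over 40 N, if the wrist force passes 120 N, or if a joint passes its speed limit or range.

ROBOT

A 6-joint arm with a two-finger parallel gripper is mounted at the origin on a cart in front of the work surface, level with it; the furniture and walls round the work are solid. World frame = base frame: x ahead of the robot, y to its left, z up, the work surface at z = 0. Lengths are in m, angles in degrees, forces in N, time in s.
With the tool pointing down it reaches from about 0.4 to 0.825 m from the base axis. Payload 7 kg.
Tool frame: the origin (TCP) lies at the very end of the fingers, on their centre line; the grasp point (between the pads) lies 19 mm behind it (ctrl.grip_point_offset is the distance from the TCP to the grasp point, in m); x points along the fingers, z is the direction in which the jaws open and shut, and the axes are right-handed (so a half turn about x gives the same grasp; the last joint's range is limited). The gripper opens to 88 mm and grips with 3 to 60 N. Pads are 19 mm wide; open, the fingers measure 130 mm over their backs; the gripper's body (78 mm by 193 mm) begins 47 mm behind the grasp point.
Start: joints at [91.278, 20.546, 0.682, 0, -70.136, -16.507], TCP at [0.177, 0.651, 0.227] pointing down, gripper open.
Joint ranges: [-176.03, 176.03], [-82.01, 121.73], [-58.28, 71.71], [-173.87, 95.51], [-174.79, -0.11], [-173.66, 173.66]. Speed limits (degrees/s): [136.94, 136.94, 172.46, 180, 180, 180].

INTERFACE

Orientations are given as [roll, pitch, yaw] about the fixed x, y, z axes, in that order (R = Rz(yaw) Ry(pitch) Rx(roll)).
In Python, from plant import get_obs, snapshot, calibration, close_job, ctrl gives the robot as it stands.
- The arm moves only by the tool move_arm, never from a script. Its argument "commands" is a list that holds one entry, the list of rows, each a list of 4 numbers: the shift along the tool's x, y, z in cm, then the turn about the tool's x in rad. In form: [[[dx, dy, dz, spin], ...]]. A call has 1 to 8 rows; each row shifts and turns the commanded pose from where the row before left it, along the tool's axes as they then stand; what a row does not reach is not made up. A row lasts 1/10 s, in which the tool goes at most 50 mm and 8.59 degrees, less where a joint would pass 70% of its speed; a pose out of reach is approached as far as the arm can. A call with a gripper value outside its range is refused whole. "jaw" is the finger opening in cm, from 0 to 8.76, set as the call begins (left out, the last holds). The fingers move at their own pace and stop on an object; the grip force is fixed at half the most. Time passes only in rows, so rows that do not move let the fingers close. It gives the time, the measured TCP pose, the force and the opening at its end, in the units of the state.
- get_obs(): the state, without advancing time (a new reading comes with each control period).
- snapshot(name): name is "scene" or "side" or "wrist"; returns (picture, depth): 384x512x3 uint8, red, green, blue; 384x512 float32, m along the optical axis (not along the pixel's ray), 0 where there is no reading.
- calibration(name): a dict with "mtx" (3x3 intrinsics, pixels), "k1" (the pictures are not rectified: a ray, as slopes to the right and down, at radius r is drawn at 1 + k1 r^2 times it, then the intrinsics apply), "T" (4x4, takes a point from camera to world coordinates); the wrist camera has in their place "tool_from_camera" (4x4, takes a point from camera to tool coordinates, whose origin is the TCP and whose axes are the tool frame's). Camera axes: x right, y up, looking along -z (the intrinsics and any distortion apply to the point x, -y, -z); pixel columns grow to the right and rows downward; lengths in m; the calibration is good to about 2 mm. A picture is of the moment at which its call begins: read the wrist's pose just before it. calibration takes no time and is no camera call.
- close_job(): hands the job in, once; it reports no verdict.
The state is a dict: "clock": time; "joint_pos": joint angles; "qvel": joint speeds; "tau": joint torques, N m; "tool_pos": TCP position; "orientation": TCP orientation; "force": force on the tool from outside, world axes, zero at the start; "moment": the same for the moment, N m; "opening": finger opening in m.
Only numpy, scipy, OpenCV 4.12 (cv2) and the standard library are available. Lean on these libraries where they do the work, as an engineer would, in place of code of your own. Each camera call takes 0.05 s, during which the arm holds its last target. There are 200 camera calls.

## Working session

There is one attempt and no reset: what is moved stays moved. The work goes in short steps, Python scripts to look and compute and a tool call to move; the robot and the scene stay as the last step left them, time stands still between calls to the robot, and variables do not carry over. Pictures are saved under pics/ and viewed, about 8 in all and at most 12, crops included, and the job is handed in when it is done.

Besides the shell and the picture viewer there is one more tool, called after "Call:" as name([rows], argument=value, ...), one row to a line, values as JSON. move_arm: Moves the arm, as the interface text tells. Its arguments: {"type":"object","properties":{"commands":{"type":"array"},"jaw":{"type":"number"}},"required":["commands"]}

```bash
ls; mkdir -p pics; cat > h.py <<'E'
import numpy as np,cv2
from plant import get_obs,snapshot,calibration,close_job,ctrl
from scipy.spatial.transform import Rotation as R
def toolT():
    o=get_obs();T=np.eye(4);T[:3,:3]=R.from_euler('xyz',o['orientation'],degrees=True).as_matrix();T[:3,3]=o['tool_pos'];return T
def camT(n,T=None):
    c=calibration(n)
    return c['T'] if n!='wrist' else (toolT() if T is None else T)@c['tool_from_camera']
def rays(n,px):
    c=calibration(n);d=np.array([c['k1'],0,0,0,0.])
    p=cv2.undistortPoints(np.array(px,float).reshape(-1,1,2),np.array(c['mtx']),d).reshape(-1,2)
    return np.c_[p[:,0],-p[:,1],-np.ones(len(p))]
def onz(n,px,z,T=None):
    M=np.array(camT(n,T));r=rays(n,px)@M[:3,:3].T;o=M[:3,3]
    return o+r*((z-o[2])/r[:,2])[:,None]
def pts(n,px,depth,T=None):
    M=np.array(camT(n,T));px=np.array(px).reshape(-1,2);r=rays(n,px)
    z=depth[px[:,1].astype(int),px[:,0].astype(int)]
    return (r*z[:,None])@M[:3,:3].T+M[:3,3]
def shot(n,f):
    T=toolT();p,d=snapshot(n);cv2.imwrite(f'pics/{f}.png',p[:,:,::-1]);np.savez(f'pics/{f}.npz',p=p,d=d,T=T);return p,d,T
E
python3 - <<'E'
from h import *
for n in ['scene','side']: shot(n,n+'0')
print(get_obs());
for n in ['scene','side','wrist']:print(calibration(n))
E
```

```text
pics
{'clock': 0.1, 'joint_pos': array([ 9.12773032e+01,  2.05867062e+01,  6.40105094e-01, -1.63452556e-02,
       -7.01367112e+01, -1.65063673e+01]), 'qvel': array([-0.06736477, -0.05095232,  0.08755043,  0.10937461,  0.0283411 ,
        0.09739461]), 'tau': array([-4.83817421e-04, -5.84166133e+01,  2.93753117e+01,  7.01544374e+00,
        1.02117399e-02, -4.45425917e-05]), 'tool_pos': array([0.17723385, 0.6508705 , 0.22573603]), 'orientation': array([  6.05719559,  89.91528201, -99.17743347]), 'force': array([ 1.12922357, -1.11338806,  0.03881756]), 'moment': array([-0.03602633,  0.06278622, -0.0137828 ]), 'opening': 0.08751738858394205}
{'mtx': array([[497.5496413 ,   0.        , 253.04888045],
       [  0.        , 497.5496413 , 198.5309078 ],
       [  0.        ,   0.        ,   1.        ]]), 'k1': -0.18136767558298644, 'T': array([[ 0.23115783,  0.52010394, -0.82222743, -0.69814717],
       [-0.97268401,  0.10507827, -0.20698884, -0.319486  ],
       [-0.02125748,  0.84761456,  0.53018645,  0.78861794],
       [ 0.        ,  0.        ,  0.        ,  1.        ]])}
{'mtx': ar
[... 283 characters left out ...]
.79529867,  0.6855965 ],
       [ 0.01492789,  0.80947627,  0.5869628 ,  0.61154903],
       [ 0.        ,  0.        ,  0.        ,  1.        ]])}
{'mtx': array([[276.8046966 ,   0.        , 256.9830374 ],
       [  0.        , 276.8046966 , 193.61129656],
       [  0.        ,   0.        ,   1.        ]]), 'k1': -0.0332973105238612, 'tool_from_camera': array([[ 1.40998959e-04,  2.50546517e-01, -9.68104552e-01,
        -1.59109653e-01],
       [-3.28367629e-04,  9.68104521e-01,  2.50546461e-01,
         6.76948915e-02],
       [ 9.99999936e-01,  2.82567406e-04,  2.18773095e-04,
        -6.84297100e-04],
       [ 0.00000000e+00,  0.00000000e+00,  0.00000000e+00,
         1.00000000e+00]])}
```

View pics/scene0.png

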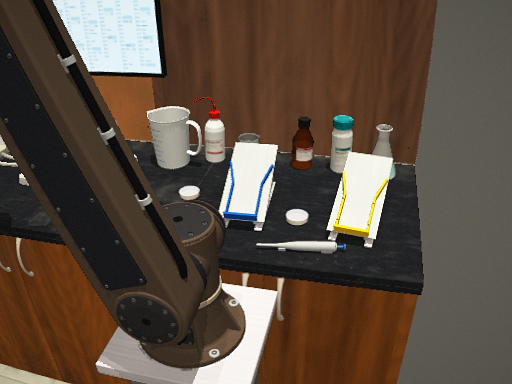

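View pics/side0.png

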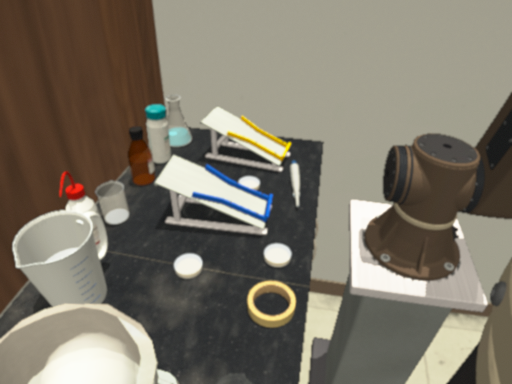

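Scene shows the blue chute (250,185), the yellow chute (362,200), and dishes at (189,192) and (297,216). Side shows white dishes at (187,265), (278,255) and (249,182), partly behind the blue chute. The small beaker at (112,205) and the tape ring at (272,303) are not dishes.

```bash
python3 - <<'E'
from h import *
for n,px in [('scene',[(189,192),(297,216)]),('side',[(187,263),(278,253),(249,182)])]:
    P=onz(n,px,.014); print(n,[(p.round(3),np.hypot(p[0],p[1]).round(3)) for p in P])
# blue mask -> points by depth
for n in ['scene','side']:
    z=np.load(f'pics/{n}0.npz');hsv=cv2.cvtColor(z['p'],cv2.COLOR_RGB2HSV)
    for c,lo in [('blue',105),('yellow',20)]:
        m=cv2.inRange(hsv,(lo,150,80),(lo+15,255,255))
        k,l,s,ce=cv2.connectedComponentsWithStats(m)
        i=1+np.argmax(s[1:,4]);v,u=np.where(l==i)
        P=pts(n,np.c_[u,v],z['d']);ok=z['d'][v,u]>0;P=P[ok]
        print(n,c,s[i],P.min(0).round(3),P.max(0).round(3))
    im=z['p'][:,:,::-1]
    np.set_printoptions(suppress=True)
a=cv2.imread('pics/scene0.png')[95:265,110:410];b=cv2.imread('pics/side0.png')[90:320,100:340]
a=cv2.resize(a,(780,442),interpolation=cv2.INTER_CUBIC)
cv2.imwrite('pics/c1.png',a)
E
```

```text
scene [(array([0.501, 0.182, 0.014]), np.float64(0.533)), (array([ 0.438, -0.158,  0.014]), np.float64(0.466))]
side [(array([0.516, 0.183, 0.014]), np.float64(0.547)), (array([0.321, 0.108, 0.014]), np.float64(0.339)), (array([ 0.447, -0.159,  0.014]), np.float64(0.475))]
scene blue [223 165  50  56 376] [ 0.354 -0.068  0.028] [0.536 0.035 0.116]
scene yellow [333 171  55  66 522] [ 0.342 -0.392  0.029] [ 0.537 -0.263  0.116]
side blue [193 164  80  58 671] [ 0.358 -0.248 -0.001] [0.603 0.059 0.12 ]
side yellow [228 116  64  45 462] [ 0.354 -0.501 -0.005] [ 0.538 -0.261  0.117]
```

View pics/c1.png

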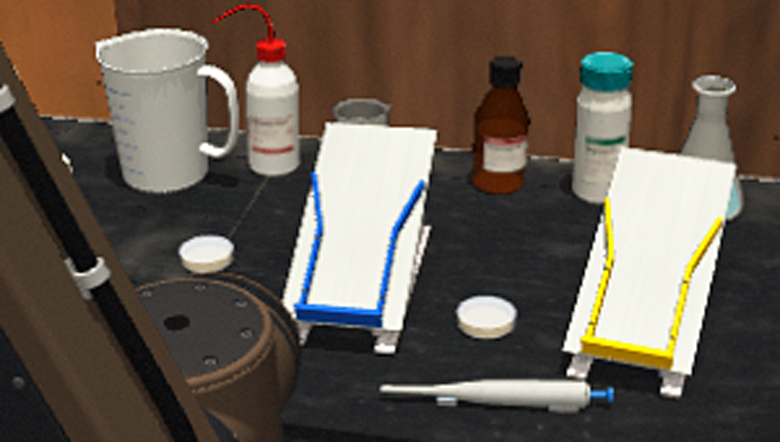

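Candidates: scene (189,192) at about (0.51,0.18), r 0.54; scene (297,216) at r 0.47; side (278,255) at r 0.34. The first is the farthest; the crop shows a closed cream dish there (205,252). Next come a wrist look and the tool axes.

```bash
python3 - <<'E'
from h import *
p,d,T=shot('wrist','w0');print(T.round(3))
print((T[:3,:3].T@(np.array([.508,.182,.15])-T[:3,3])*100).round(2))
for n in ['scene','side']:
  z=np.load(f'pics/{n}0.npz'); 
  for q in ([(170,125),(170,145)] if n=='scene' else [(80,330),(60,240),(80,365),(30,240)]): print(n,q,pts(n,q,z['d']).round(3))
E
```

```text
[[-0.     0.965 -0.263  0.177]
 [-0.001 -0.263 -0.965  0.651]
 [-1.     0.     0.001  0.226]
 [ 0.     0.     0.     1.   ]]
[ 7.63 44.23 36.54]
scene (170, 125) [[0.647 0.284 0.164]]
scene (170, 145) [[0.657 0.297 0.087]]
side (80, 330) [[0.575 0.456 0.141]]
side (60, 240) [[0.753 0.267 0.112]]
side (80, 365) [[0.496 0.537 0.222]]
side (30, 240) [[0.775 0.314 0.15 ]]
```

View pics/w0.png

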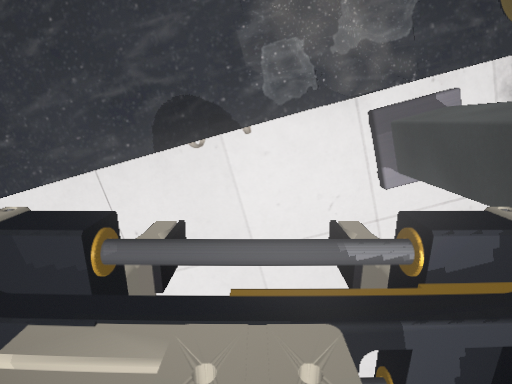

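Call:
move_arm([
  [[0,2.2,3.3,0],[0,2.2,3.3,0],[0,2.2,3.3,0],[0,2.2,3.3,0],[0,2.2,3.3,0],[0,2.2,3.3,0],[0,2.2,3.3,0],[0,2.2,3.3,0]],
])

```text
clock: 0.95
tool_pos: [0.278, 0.3486, 0.2265]
orientation: [-122.0, 90.0, 132.8]
force: [1.5, 0.1, 1.0]
opening: 0.0875
```

Call:
move_arm([
  [[0.4,3.8,1.5,0],[0.4,3.8,1.5,0],[0.4,3.8,1.5,0],[0.4,3.8,1.5,0],[0.4,3.8,1.5,0],[0.4,2,1.0,0],[0,0,0,0],[0,0,0,0]],
])

```text
clock: 1.75
tool_pos: [0.4581, 0.2125, 0.2022]
orientation: [-37.4, 89.9, -142.7]
force: [-1.4, -0.1, 0.3]
opening: 0.0877
```

```bash
python3 - <<'E'
from h import *
p,d,T=shot('wrist','w1');print(T.round(3))
E
```

```text
[[-0.001  0.964 -0.264  0.458]
 [-0.001 -0.264 -0.964  0.213]
 [-1.    -0.001  0.001  0.202]
 [ 0.     0.     0.     1.   ]]
```

View pics/w1.png

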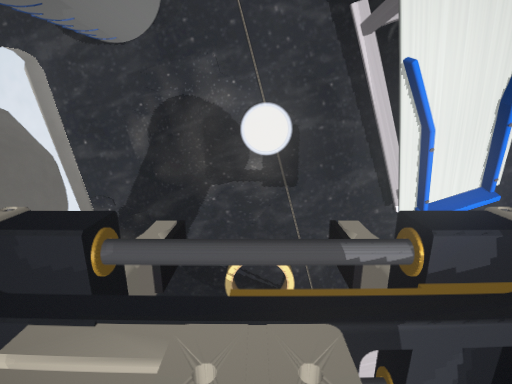

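Wrist view: the dish is at (266,128), clear of everything; the blue chute is at right with rails (418,130) and (498,140) and stop (465,202).

```bash
python3 - <<'E'
from h import *
np.set_printoptions(suppress=True)
z=np.load('pics/w1.npz');p,d,T=z['p'],z['d'],z['T']
m=cv2.inRange(cv2.cvtColor(p,cv2.COLOR_RGB2HSV),(0,0,150),(180,60,255))
k,l,s,c=cv2.connectedComponentsWithStats(m);i=l[128,266]
cn=max(cv2.findContours((l==i).astype('uint8'),0,1)[0],key=cv2.contourArea);(u,v),r=cv2.minEnclosingCircle(cn)
P=onz('wrist',[(u,v),(u-r,v),(u+r,v)],.016,T);print((u,v),P.round(4),'dia',np.linalg.norm(P[1]-P[2]))
print('depth pt',pts('wrist',[(u,v)],d,T))
print('tool shift cm',(T[:3,:3].T@(P[0]-T[:3,3])*100).round(2))
# deck plane from scene depth & wrist
for n,T_,f in [('wrist',T,'w1'),('scene',None,'scene0')]:
    z=np.load(f'pics/{f}.npz');p,d=z['p'],z['d'];h=cv2.cvtColor(p,cv2.COLOR_RGB2HSV)
    v,u=np.where((h[...,0]>105)&(h[...,0]<120)&(h[...,1]>150)&(h[...,2]>70)&(d>0)); 
    P=pts(n,np.c_[u,v],d,T_)
    k=(P[:,0]>.3)&(P[:,0]<.62)&(abs(P[:,1])<.15)&(P[:,2]>.03)
    P=P[k];print(n,len(P),P.min(0).round(3),P.max(0).round(3))
    for a,b in [(.33,.37),(.37,.40),(.40,.43),(.43,.46),(.46,.48),(.48,.51),(.51,.55)]:
        q=P[(P[:,0]>a)&(P[:,0]<b)]
        if len(q): 
            mid=(q[:,1].min()+q[:,1].max())/2;L=q[q[:,1]>mid];Rr=q[q[:,1]<mid];print(a,b,L.mean(0).round(3),Rr.mean(0).round(3))
E
```

```text
(265.94970703125, 128.4881591796875) [[0.5133 0.1867 0.016 ]
 [0.5218 0.2175 0.016 ]
 [0.5049 0.156  0.016 ]] dia 0.06376448792981869
depth pt [[0.51337583 0.18675811 0.01751557]]
tool shift cm [18.61  6.02  1.02]
wrist 3041 [ 0.362 -0.058  0.037] [0.542 0.06  0.12 ]
0.33 0.37 [ 0.368 -0.004  0.055] [ 0.367 -0.036  0.057]
0.37 0.4 [0.376 0.011 0.048] [ 0.376 -0.037  0.049]
0.4 0.43 [0.415 0.032 0.069] [ 0.417 -0.049  0.067]
0.43 0.46 [0.444 0.033 0.081] [ 0.446 -0.047  0.076]
0.46 0.48 [0.47  0.035 0.091] [ 0.47  -0.046  0.083]
0.48 0.51 [0.496 0.043 0.102] [ 0.488 -0.047  0.086]
0.51 0.55 [0.531 0.057 0.111] [0.517 0.051 0.11 ]
scene 414 [ 0.354 -0.068  0.031] [0.537 0.059 0.116]
0.33 0.37 [0.362 0.008 0.045] [ 0.364 -0.037  0.045]
0.37 0.4 [0.384 0.027 0.054] [ 0.387 -0.053  0.052]
0.4 0.43 [0.413 0.029 0.065] [ 0.416 -0.053  0.066]
0.43 0.46 [0.443 0.03  0.077] [ 0.446 -0.052  0.078]
0.46 0.48 [0.469 0.033 0.088] [ 0.472 -0.051  0.087]
0.48 0.51 [0.499 0.043 0.098] [ 0.495 -0.056  0.094]
0.51 0.55 [0.525 0.053 0.108] [ 0.523 -0.063  0.107]
```

Call:
move_arm([
  [[2,2,0.35,0],[3,2,0.35,0],[4,2,0.3,0],[4,0,0,0],[3,0,0,0],[2,0,0,0],[1.2,0,0,0],[0.4,0,0,0]],
])

```text
clock: 2.6
tool_pos: [0.5126, 0.1882, 0.0058]
orientation: [-35.1, 89.9, -140.2]
force: [0.1, 0.1, -0.1]
opening: 0.0874
```

Call:
move_arm([
  [[0,0,0,0],[0,0,0,0]],
])

```text
clock: 2.8
tool_pos: [0.514, 0.1885, 0.0077]
orientation: [140.9, 89.9, 35.7]
force: [0.4, 0.5, 0.3]
opening: 0.0874
```

Call:
move_arm([
  [[0.2,0,0,0],[0,0,0,0],[0,0,0,0],[0,0,0,0],[0,0,0,0],[0,0,0,0],[0,0,0,0],[0,0,0,0]],
], jaw=5.8)

```text
clock: 3.6
tool_pos: [0.5135, 0.1878, 0.0049]
orientation: [126.7, 90.0, 21.5]
force: [-1.2, 0.1, 5.5]
opening: 0.0621
```

Call:
move_arm([
  [[-1,0,0,0],[-2,0,0,0],[-4,0,0,0],[-4,0,0,0],[-4,0,0,0],[-3,0,0,0],[-2,0,0,0],[0,0,0,0]],
])

```text
clock: 4.4
tool_pos: [0.5148, 0.1886, 0.2085]
orientation: [139.0, 89.6, 33.8]
force: [0.7, 0.4, 0.2]
opening: 0.0622
```

```bash
python3 - <<'E'
from h import *
p,d,T=shot('wrist','w2');print(T.round(4),get_obs()['opening'])
s,_,_=shot('side','s2')
cv2.imwrite('pics/c2.png',np.vstack([cv2.resize(p[:,:,::-1],(400,300)),cv2.resize(s[90:330,60:380,::-1],(400,300))]))
E
```

```text
[[ 0.0052  0.965  -0.2623  0.5148]
 [ 0.0035 -0.2623 -0.965   0.1886]
 [-1.      0.0041 -0.0047  0.2085]
 [ 0.      0.      0.      1.    ]] 0.061932124523584764
```

View pics/c2.png

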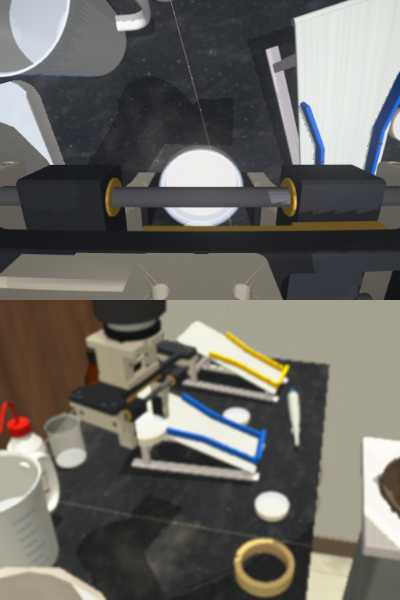

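Dish held (wrist view (200,187), side view (150,430)), level. Next: over the blue chute, turned to align with it.

Call:
move_arm([
  [[-0.8,-0.3,3,0],[-0.8,-0.3,4,0],[-0.8,-0.3,4.5,0],[-0.8,-0.3,4.5,0],[-0.8,-0.1,3.9,0],[0,0,0,-0.11],[0,0,0,-0.11],[0,0,0,-0.1]],
])

```text
clock: 5.3
tool_pos: [0.4477, -0.0015, 0.2436]
orientation: [-80.3, 89.9, -167.0]
force: [0.8, 0.0, -0.9]
opening: 0.0619
```

Call:
move_arm([
  [[0,0,0,0],[0,0,0,0]],
])

```text
clock: 5.5
tool_pos: [0.4481, -0.001, 0.2438]
orientation: [-75.7, 89.9, -162.8]
force: [-0.2, 1.0, -0.4]
opening: 0.0622
```

```bash
python3 - <<'E'
from h import *
p,d,T=shot('wrist','w3');print(T.round(4),get_obs()['opening'])
E
```

```text
[[-1.500e-03  9.987e-01  5.120e-02  4.481e-01]
 [-5.000e-04  5.120e-02 -9.987e-01 -1.000e-03]
 [-1.000e+00 -1.500e-03  4.000e-04  2.438e-01]
 [ 0.000e+00  0.000e+00  0.000e+00  1.000e+00]] 0.062012698574415145
```

View pics/w3.png

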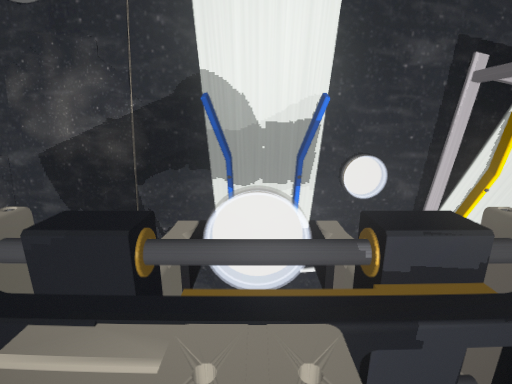

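Blue rails are at (217,130) and (312,130), upper ends at (205,95) and (328,96), centred and parallel with the tool; the deck edges run from (195,0)/(340,0) downward.

```bash
python3 - <<'E'
from h import *
np.set_printoptions(suppress=True)
z=np.load('pics/w3.npz');p,d,T=z['p'],z['d'],z['T'];h=cv2.cvtColor(p,cv2.COLOR_RGB2HSV)
m=((h[...,0]>105)&(h[...,0]<120)&(h[...,1]>150)&(h[...,2]>60)&(d>0));m[200:]=0
for a,b in [(190,250),(280,340)]:
    v,u=np.where(m[:,a:b]);P=pts('wrist',np.c_[u+a,v],d,T);P=P[P[:,2]>.05]
    q=P[P[:,0]>P[:,0].max()-.004];print('top end',q.mean(0).round(4),P.max(0).round(4))
    q=P[P[:,0]<.468];print('par', len(q),q.mean(0).round(4),np.polyfit(q[:,0],q[:,1],1) if len(q)>5 else '')
# deck edges
W=(h[...,1]<60)&(h[...,2]>60)&(d>0)
E=[]
for v in [3,15,30,45,60,75]:
    u=np.where(W[v,170:370])[0]+170; Q=pts('wrist',[(u[0]+2,v),(u[-1]-2,v),((u[0]+u[-1])//2,v)],d,T);print(v,u[0],u[-1],Q.round(4).tolist());E.append(Q)
E=np.array(E);c=(E[:,0]+E[:,1])/2;print('yaw',np.degrees(np.arctan(np.polyfit(c[:,0],c[:,1],1)[0])),c.round(4))
mm=E[:,2];print('deck z fit',np.polyfit(mm[:,0],mm[:,2],1))
E
```

```text
top end [0.5395 0.0562 0.1129] [0.5418 0.0594 0.2456]
par 111 [0.4507 0.0321 0.0827] [0.04152816 0.01340132]
top end [ 0.5459 -0.0637  0.1129] [ 0.5481 -0.0451  0.1193]
par 125 [ 0.4458 -0.0489  0.08  ] [ 0.04794447 -0.07030473]
3 173 341 [[0.6605, 0.1164, 0.0015], [0.6204, -0.063, 0.133], [0.6162, 0.0081, 0.1334]]
15 172 339 [[0.6467, 0.1181, 0.0004], [0.612, -0.0631, 0.1298], [0.608, 0.0094, 0.1294]]
30 170 357 [[0.6287, 0.1211, -0.0], [0.6414, -0.1205, -0.0005], [0.5975, 0.0017, 0.1251]]
45 173 350 [[0.6104, 0.1172, 0.0004], [0.6226, -0.1136, -0.0011], [0.5861, 0.0028, 0.1198]]
60 172 367 [[0.5915, 0.1186, 0.0011], [0.6051, -0.1386, 0.0003], [0.5744, -0.0056, 0.1153]]
75 175 369 [[0.5727, 0.115, 0.0004], [0.5863, -0.1439, 0.0005], [0.5616, -0.0095, 0.1114]]
yaw 31.630861789364385 [[ 0.6405  0.0267  0.0673]
 [ 0.6293  0.0275  0.0651]
 [ 0.635   0.0003 -0.0003]
 [ 0.6165  0.0018 -0.0003]
 [ 0.5983 -0.01    0.0007]
 [ 0.5795 -0.0144  0.0005]]
deck z fit [ 0.40786194 -0.11846517]
```

Chute yaw is about 3° (the tool's is 2.9°). The let-go point s≈203 mm is near (0.568,-0.002), with the deck there at z≈0.113. First contact of the level dish should come at TCP z≈0.130.

Call:
move_arm([
  [[0,2,0.15,0],[0,3.5,0.2,0],[0,3.5,0.2,0],[1.5,2,0.15,0],[3,1,0.05,0],[3,0,0,0],[1.5,0,0,0],[0.8,0,0,0]],
])

```text
clock: 6.35
tool_pos: [0.5678, -0.0021, 0.1443]
orientation: [-77.4, 89.8, -164.4]
force: [0.3, 0.5, -0.1]
opening: 0.0617
```

Call:
move_arm([
  [[0,0,0,0],[0,0,0,0],[0.4,0,0,0],[0,0,0,0]],
])

```text
clock: 6.75
tool_pos: [0.5689, -0.0017, 0.143]
orientation: [111.9, 89.9, 25.0]
force: [-0.2, -0.6, -1.0]
opening: 0.0622
```

```bash
python3 - <<'E'
from h import *
p,d,T=shot('wrist','w4');print(T.round(4),get_obs()['opening'])
s,sd,_=shot('side','s4');c,_,_=shot('scene','c4')
cv2.imwrite('pics/c4.png',np.hstack([cv2.resize(s[90:250,120:320,::-1],(400,320)),cv2.resize(c[90:250,170:370,::-1],(400,320))]))
E
```

```text
[[ 8.000e-04  9.985e-01  5.400e-02  5.689e-01]
 [ 4.000e-04  5.400e-02 -9.985e-01 -1.700e-03]
 [-1.000e+00  9.000e-04 -3.000e-04  1.430e-01]
 [ 0.000e+00  0.000e+00  0.000e+00  1.000e+00]] 0.06197863800165493
```

View pics/c4.png

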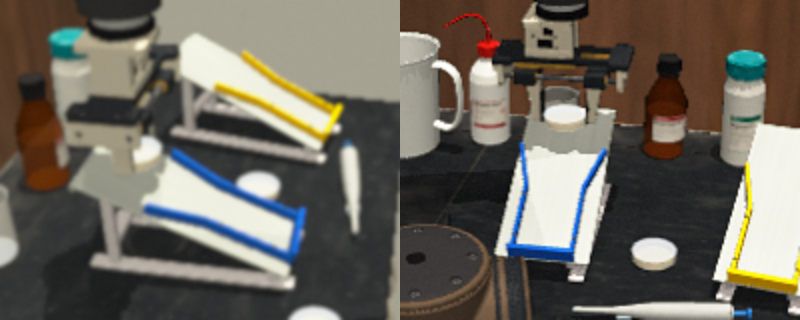

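The dish is level, just above the deck between the fingers, above the rail ends (side (145,152), scene (563,118)). Lowering until contact.

Call:
move_arm([
  [[0.4,0,0,0],[0.3,0,0,0],[0.2,0,0,0],[0,0,0,0]],
])

```text
clock: 7.3
tool_pos: [0.5685, -0.0019, 0.1331]
orientation: [-77.0, 90.0, -163.9]
force: [-0.9, 0.3, -1.4]
opening: 0.0619
```

Call:
move_arm([
  [[0.1,0,0,0],[0.1,0,0,0],[0,0,0,0]],
])

```text
clock: 7.6
tool_pos: [0.5687, -0.0019, 0.1314]
orientation: [-78.4, 90.0, -165.3]
force: [0.6, 0.2, -0.5]
opening: 0.0619
```

Call:
move_arm([
  [[0.1,0,0,0],[0.1,0,0,0],[0,0,0,0]],
])

```text
clock: 7.9
tool_pos: [0.5687, -0.0019, 0.1294]
orientation: [-86.1, 90.0, -173.0]
force: [1.1, -0.1, 0.0]
opening: 0.0622
```

Call:
move_arm([
  [[0.1,0,0,0],[0.1,0,0,0],[0,0,0,0]],
])

```text
clock: 8.2
tool_pos: [0.5687, -0.0019, 0.1278]
orientation: [37.8, 90.0, -49.1]
force: [-2.1, -0.6, 4.7]
opening: 0.0623
```

Call:
move_arm([
  [[0.1,0,0,0],[0.1,0,0,0],[0,0,0,0]],
])

```text
clock: 8.5
tool_pos: [0.5684, -0.0019, 0.1258]
orientation: [-81.1, 90.0, -168.0]
force: [-3.5, -0.3, 6.3]
opening: 0.0618
```

Contact at z≈0.128. The force is light, so I'll keep lowering gently to let the dish tilt in the pads toward the slope.

Call:
move_arm([
  [[0.1,0,0,0],[0.1,0,0,0],[0,0,0,0]],
])

```text
clock: 8.8
tool_pos: [0.5682, -0.002, 0.1237]
orientation: [-80.2, 90.0, -167.1]
force: [-4.7, 1.1, 6.0]
opening: 0.062
```

Call:
move_arm([
  [[0.1,0,0,0],[0.1,0,0,0],[0,0,0,0]],
])

```text
clock: 9.1
tool_pos: [0.5682, -0.002, 0.1217]
orientation: [-79.7, 89.9, -166.5]
force: [-3.4, 0.7, 5.8]
opening: 0.0617
```

```bash
python3 - <<'E'
from h import *
s,sd,_=shot('side','s5');c,_,_=shot('scene','c5')
cv2.imwrite('pics/c5.png',np.hstack([cv2.resize(s[130:210,150:250,::-1],(400,320),interpolation=2),cv2.resize(c[110:190,210:310,::-1],(400,320),interpolation=2)]))
print(get_obs()['force'])
E
```

```text
[-4.49705244  1.57436036  5.10895891]
```

View pics/c5.png

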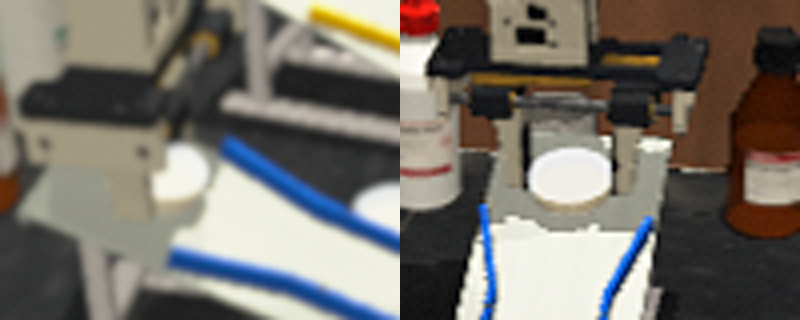

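The dish is tilting with the slope (scene crop (568,180)). A little lower, then let go.

Call:
move_arm([
  [[0.1,0,0,0],[0.1,0,0,0],[0,0,0,0]],
])

```text
clock: 9.5
tool_pos: [0.5682, -0.002, 0.1197]
orientation: [-78.2, 90.0, -165.1]
force: [-3.7, 0.3, 5.1]
opening: 0.0619
```

Call:
move_arm([
  [[0,0,0,0],[0,0,0,0],[0,0,0,0],[0,0,0,0],[0,0,0,0],[0,0,0,0],[0,0,0,0],[0,0,0,0]],
], jaw=8.76)

```text
clock: 10.3
tool_pos: [0.5688, -0.0019, 0.1196]
orientation: [106.3, 90.0, 19.4]
force: [0.3, 0.3, 0.4]
opening: 0.0879
```

```bash
python3 - <<'E'
from h import *
s,sd,_=shot('side','s6');c,_,_=shot('scene','c6')
cv2.imwrite('pics/c6.png',np.hstack([cv2.resize(s[120:240,140:290,::-1],(400,320),interpolation=2),cv2.resize(c[120:240,190:340,::-1],(400,320),interpolation=2)]))
E
```

```text
(no output)
```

View pics/c6.png

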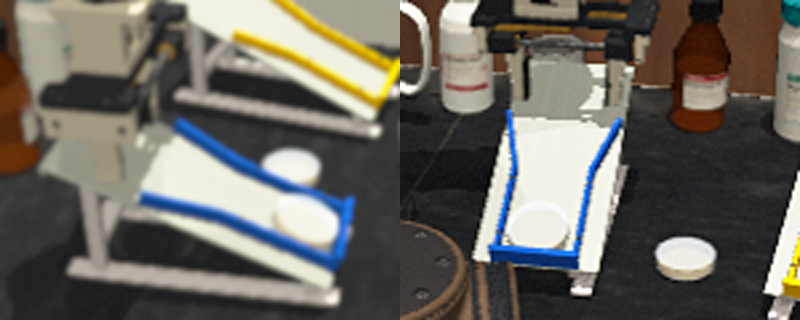

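The dish slid down and sits by the stop (side (307,218), scene (540,228)). I'll retract straight up and check that it is at rest, with numbers.

Call:
move_arm([
  [[-1,0,0,0],[-2,0,0,0],[-3,0,0,0],[-3,0,0,0],[-3,0,0,0],[-2,0,0,0],[0,0,0,0],[0,0,0,0]],
])

```text
clock: 11.2
tool_pos: [0.5688, -0.0018, 0.2604]
orientation: [113.6, 89.9, 26.7]
force: [-0.0, -0.7, -1.1]
opening: 0.0878
```

```bash
python3 - <<'E'
from h import *
np.set_printoptions(suppress=True)
a=22*np.pi/180;y=3*np.pi/180
X=np.array([np.cos(a)*np.cos(y),np.cos(a)*np.sin(y),np.sin(a)]);Y=np.array([-np.sin(y),np.cos(y),0]);Z=np.cross(X,Y);O=np.array([.378,-.0125,.035])
c,dc,_=shot('scene','c7');s,ds,_=shot('side','s7')
old=np.load('pics/c6.npz')['p'];print('diff',np.abs(old[180:230,220:280].astype(int)-c[180:230,220:280]).mean())
for n,d,sh in [('scene',dc,c),('side',ds,s)]:
    g=np.mgrid[0:384,0:512].reshape(2,-1)[::-1].T;P=(pts(n,g,d)-O)@np.c_[X,Y,Z]
    k=(d.ravel()>0)&(P[:,2]>.011)&(P[:,2]<.021)&(abs(P[:,1])<.036)&(P[:,0]>.002)&(P[:,0]<.1)&(cv2.cvtColor(sh,cv2.COLOR_RGB2HSV)[...,1].ravel()<90)
    Q=P[k];f=np.linalg.lstsq(np.c_[Q[:,:2],np.ones(len(Q))],Q[:,2],rcond=None)[0]
    print(n,k.sum(),'mid',((Q.min(0)+Q.max(0))/2).round(4),'span',np.ptp(Q,0).round(4),'tilt deg vs deck',np.degrees(f[:2]).round(1))
cv2.imwrite('pics/c7.png',cv2.resize(c[165:235,210:290,::-1],(560,490),interpolation=2))
print(get_obs()['clock'],get_obs()['tool_pos'])
E
```

```text
diff 2.1037777777777777
scene 319 mid [0.0315 0.0018 0.0158] span [0.058  0.0668 0.0095] tilt deg vs deck [-0.7 -0.3]
side 335 mid [0.032  0.0016 0.0164] span [0.0598 0.0629 0.0091] tilt deg vs deck [-0.5 -1.8]
11.3 [ 0.56823642 -0.00191551  0.25901351]
```

View pics/c7.png

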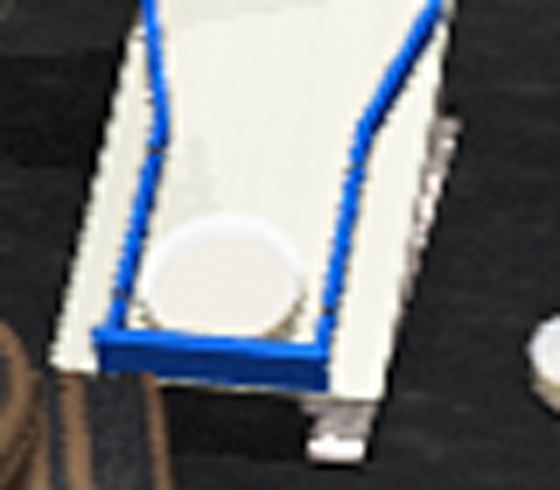

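The dish lies flat against the blue stop (220,280 in the crop). Its centre is about 32 mm up from the stop, and it is within 2° of the deck plane.

```bash
python3 -c "
from plant import close_job
print(close_job())"
```

```text
the job is handed in; nothing more can be done
None
```

The petri dish is in the blue chute, right way up and resting flat against the stop; the job was handed in at about 11.3 s of the 38 s allowed.

- **Pick:** I took the dish at about (0.513, 0.187), 0.55 m from the base. The two lookalikes I found were at about 0.47 m and 0.34 m.
- **Placing:** I lowered it onto the upper half of the blue slope, about 203 mm up from the stop. It touched with about 6 N and tilted in the pads toward the slope. I then opened the jaws, and it slid down on its own. I retracted straight up.
- **Last checks:** Both cameras put the dish centre 31.5–32 mm up from the stop (32 mm expected) and within 2 mm of the centre line. It lies within 2° of the deck, and the gripper was about 15 cm above the deck at hand-in. Stillness was judged only by comparing pictures from before and after the retract, which differed little.
- **Disagreements:** The jaws read 62 mm on the 64 mm lid, and the two estimates of the stop's position differed by a few mm. Neither affected the result. No check failed.

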